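# Swap the trays of the kitchen organiser

## Robot

A 6-joint arm with a two-finger parallel gripper is mounted at the origin on a cart in front of the work surface, level with it; the furniture and walls round the work are solid. World frame = base frame: x ahead of the robot, y to its left, z up, the work surface at z = 0. Lengths are in m, angles in rad, forces in N, time in s.
With the tool pointing down it reaches from about 0.35 to 0.725 m from the base axis. Payload 4.3 kg.
Tool frame: the origin (TCP) lies on the centre line of the jaws, within the pads' length; the fingertips stand arm.tip_reach ahead of it and the grasp point (between the pads) lies 8 mm behind it (arm.tip_reach is the distance from the TCP to the fingertips, in m); x points along the fingers, y is the direction in which the jaws open and shut, and the axes are right-handed (so a half turn about x gives the same grasp; the last joint's range is limited). The gripper opens to 85 mm and grips with 20 to 120 N. Pads are 22 mm wide; open, the fingers measure 114 mm over their backs; the gripper's body (76 mm by 85 mm) begins 54 mm behind the grasp point. The pads swing forward as they close: fully open they stand 13 mm farther back than shut.
Start: joints at [0.999, 0.377, 0.081, 1.274, 0, 1.46], TCP at [0.256, 0.515, 0.242] pointing down, gripper open.
Joint ranges: [-2.72, 2.72], [-0.84, 1.66], [-1.02, 1.22], [-1.77, 2.12], [-1.37, 1.28], [-3.14, 3.14]. Speed limits (rad/s): [2.57, 2.57, 3.14, 3.14, 3.14, 3.14].

## Interface

Orientations are given as a unit quaternion [x, y, z, w].
In Python, from station import arm, optics gives the robot as it stands.
- The arm moves only by the tool drive_tool, never from a script. Its argument "commands" is a list of rows, each a list of 3 entries, a list of its own where there are three numbers: the finger opening in mm, from 0 to 85.4, then the shift along the tool's x, y, z in mm, then the turn about the tool's x in degrees. A call has 1 to 12 rows; each row shifts and turns the commanded pose from where the row before left it, along the tool's axes as they then stand; what a row does not reach is not made up. A row lasts 1/12 s, in which the tool goes at most 41.7 mm and 7.16 degrees, less where a joint would pass 70% of its speed; a pose out of reach is approached as far as the arm can. A call is refused whole if a number of a shift passes 41.7 or a number of a turn 7.16, either way. A call with a gripper value outside its range is refused whole. The fingers move at their own pace and stop on an object; "grip_force" is the grip in N (left out, the last holds). Time passes only in rows, so rows that do not move let the fingers close. It gives the time, the measured TCP pose, the force and the opening at its end, in the units of the state.
- arm.observe(): the state, without advancing time (a new reading comes with each control period).
- optics.read_camera(name): name is "side" or "top"; returns (picture, depth): 480x640x3 uint8, red, green, blue; 480x640 float32, m along the optical axis (not along the pixel's ray), 0 where there is no reading.
- optics.calibration(name): a dict with "fx", "fy", "cx", "cy" (pixels), "T" (4x4, takes a point from camera to world coordinates). Camera axes: x right, y down, z forward; pixel columns grow to the right and rows downward; lengths in m; the calibration is good to about 2 mm. A picture is of the moment at which its call begins. calibration takes no time and is no camera call.
- arm.job_done(): hands the job in, once; it reports no verdict.
The state is a dict: "clock": time; "joint_positions": joint angles; "joint_velocities": joint speeds; "tau": joint torques, N m; "eef_pos": TCP position; "tcp_rot": TCP orientation; "contact_force": force on the tool from outside, world axes, zero at the start; "wrist_torque": the same for the moment, N m; "grip_width": opening from 0.0 (shut) to 1.0 (fully open).
Only numpy, scipy, OpenCV 4.12 (cv2) and the standard library are available. Lean on these libraries where they do the work, as an engineer would, in place of code of your own. Each camera call takes 0.05 s, during which the arm holds its last target. There are 200 camera calls.

## Task

The empty tray of the wooden organiser has been left sticking out: push it fully home with the fingertips. Then hook a fingertip behind the front lip of the tray in which the kitchen timer stands and draw that tray out all the way to its stop. Do not pinch a lip or lift anything, leave the third tray shut, do not touch the timer or any other loose thing, and finish with the timer still standing in its tray.

Things in the scene. Friction and masses are not known exactly. Their poses are not given: they have to be found in the camera images.
- organiser: Low fixed wooden housing, 170 mm deep (x), 368 mm wide (y), open at the top and front, with a 48 mm high back and 37 mm high guide walls, holding three pull-out trays side by side, 120 mm apart. Origin under its centre on the worktop; its -x axis points out of the front towards the robot, the way the trays are drawn. Each tray is inside 104 mm wide and 154 mm long; its side and rear walls stand 27 mm above its floor.
- timer_tray (a joint): The tray in which the kitchen timer stands; starts home. One of three equal wooden trays side by side in the organiser, which way round varies. Joint value: metres drawn out towards the robot (along the organiser's -x); 0 = fully home (front flush with the housing), 0.100 = drawn out to its stop. Slides with a friction of about 1.5 N and stays where it is left; it cannot be lifted off its rail.
- tape_tray (a joint): The third tray, with a tape roll and a clothes peg in it; starts home and must stay there. One of three equal wooden trays side by side in the organiser, which way round varies. Joint value: metres drawn out towards the robot (along the organiser's -x); 0 = fully home (front flush with the housing), 0.100 = drawn out to its stop. Slides with a friction of about 1.5 N and stays where it is left; it cannot be lifted off its rail.
- empty_tray (a joint): The empty tray; starts 50 to 95 mm out. One of three equal wooden trays side by side in the organiser, which way round varies. Joint value: metres drawn out towards the robot (along the organiser's -x); 0 = fully home (front flush with the housing), 0.100 = drawn out to its stop. Slides with a friction of about 1.5 N and stays where it is left; it cannot be lifted off its rail.
- timer_lip (a point): Middle of the top edge of the front wall of the timer tray, 55 mm above the worktop; moves with the tray. Axes as the organiser's (x into the tray, y along the wall, z up). The front wall is 12 mm thick (6 mm either side of this point in x) and 112 mm wide; it stands 40 mm above the tray floor, which is 15 mm above the worktop.
- tape_lip (a point): Middle of the top edge of the front wall of the tape tray, 55 mm above the worktop; moves with the tray. Axes as the organiser's (x into the tray, y along the wall, z up). The front wall is 12 mm thick (6 mm either side of this point in x) and 112 mm wide; it stands 40 mm above the tray floor, which is 15 mm above the worktop.
- empty_lip (a point): Middle of the top edge of the front wall of the empty tray, 55 mm above the worktop; moves with the tray. Axes as the organiser's (x into the tray, y along the wall, z up). The front wall is 12 mm thick (6 mm either side of this point in x) and 112 mm wide; it stands 40 mm above the tray floor, which is 15 mm above the worktop.
- timer_mid (a point): Centre of the kitchen timer, an round white and red timer 70x73 mm, 62 mm high, loose, standing upright in the rear half of its tray (at least 60 mm free between it and the front wall).
- tape_mid (a point): Centre of a tan tape roll, 93 mm across, 25 mm high, lying loose in the third tray.
- peg_a: Wooden clothes peg, 15x72x12 mm, lying loose in the third tray; origin in the middle of its underside.
- mug_mid (a point): Centre of a white mug, 88 mm high, a bystander standing loose on the worktop left of the organiser.
- salt_mid (a point): Centre of a salt shaker, 44 mm across, 90 mm high, a bystander standing loose on the worktop right of the organiser.
Things that resemble listed ones, but are neither listed nor needed, are in the scene too. Leave any blue or orange look-alike of the part that bears timer_mid alone.

How it is judged:
On the way, in this order (a step that is already met when the one before it is completed fails the run):
1. the empty tray is pushed home while the timer's tray is still home (value of joint empty_tray below 0.005 m and value of joint timer_tray below 0.02 m), for 0.2 s.
2. the fingers, behind the front wall of the timer's tray, are drawing it out (value of joint timer_tray between 0.02 and 0.09 m and contact force between the fingers and timer_tray_c4 above 0.3 N), for 0.05 s.
3. the timer's tray is drawn out to its stop, the empty one still home (value of joint timer_tray above 0.094 m and value of joint empty_tray below 0.005 m), for 0.2 s.
At the end, for the whole second after the job is handed in: The timer's tray is out by at least 94 of its 100 mm, the empty tray and the third tray are within 5 mm of home, and the timer stands upright (within 0.2 rad) and at rest on the floor of its tray (all of step 3 and value of joint tape_tray below 0.005 m and x of timer_mid in the frame of timer_lip between 0.02 and 0.165 m and y of timer_mid in the frame of timer_lip between -0.05 and 0.05 m and z of timer_mid in the frame of timer_lip between -0.02 and 0.002 m and angle between timer_mid's own z axis and vertical below 0.2 rad and linear speed of kitchen_timer below 0.02 m/s); the robot touches nothing.
It fails at once if a tray's front wall is pinched (fingers press on both its faces at once) ((contact force between the fingers and timer_tray_c5 above 1 N and contact force between the fingers and timer_tray_c4 above 1 N) or (contact force between the fingers and empty_tray_c5 above 1 N and contact force between the fingers and empty_tray_c4 above 1 N)).
It fails at once if the third tray is drawn out by more than 20 mm (value of joint tape_tray above 0.02 m).
It fails at once if the robot touches the timer, tape roll, peg, mug or salt shaker (contact force between any of the fingers, the arm and kitchen_timer above 1 N or contact force between any of the fingers, the arm and tape_roll above 1 N or contact force between any of the fingers, the arm and peg_a above 1 N or contact force between any of the fingers, the arm and mug above 1 N or contact force between any of the fingers, the arm and salt_shaker above 1 N).
It fails at once if the timer is lifted off the floor of its tray or tipped over (z of timer_mid in the frame of timer_lip above 0.01 m or angle between timer_mid's own z axis and vertical above 0.5 rad).
It fails at once if the mug or the salt shaker is moved by more than 20 mm (distance of any of mug_mid, salt_mid from where it was at the start of the episode above 0.02 m).
It also fails if it takes over 45 s, if anything falls off the work surface, if the arm or the gripper's body presses on something with over 40 N, if the wrist force passes 120 N, or if a joint passes its speed limit or range.

## Working session

There is one attempt and no reset: what is moved stays moved. The work goes in short steps, Python scripts to look and compute and a tool call to move; the robot and the scene stay as the last step left them, time stands still between calls to the robot, and variables do not carry over. Pictures are saved under pics/ and viewed, about 8 in all and at most 12, crops included, and the job is handed in when it is done.

Besides the shell and the picture viewer there is one more tool, called after "Call:" by a JSON object that holds its "name" and its "arguments", one argument or row to a line. drive_tool: Moves the arm, as the interface text tells. Its arguments: {"type":"object","properties":{"commands":{"type":"array"},"grip_force":{"type":"number"}},"required":["commands"]}

```bash
mkdir -p pics
python3 - <<'E'
from station import arm, optics
import cv2,numpy as np
s=arm.observe(); print({k:np.round(v,3) for k,v in s.items()}, arm.tip_reach)
for n in("top","side"):
    p,d=optics.read_camera(n); cv2.imwrite(f"pics/{n}0.png",p[:,:,::-1]); np.save(f"pics/{n}0.npy",d)
    c=optics.calibration(n); print(n,c)
E
```

```text
{'clock': np.float64(0.0), 'joint_positions': array([0.999, 0.378, 0.08 , 1.274, 0.   , 1.461]), 'joint_velocities': array([ 0.   , -0.002,  0.001, -0.   , -0.   ,  0.   ]), 'tau': array([-1.0000e-03, -4.6360e+01,  2.6987e+01,  2.1000e-02, -0.0000e+00,
       -0.0000e+00]), 'eef_pos': array([0.256, 0.514, 0.241]), 'tcp_rot': array([ 0.161,  0.689, -0.163,  0.688]), 'contact_force': array([-0.597, -0.368,  0.028]), 'wrist_torque': array([ 0.014, -0.017, -0.005]), 'grip_width': np.float64(0.999)} 0.011
top {'fx': 520.4727769302145, 'fy': 520.4727769302145, 'cx': 323.4173259503555, 'cy': 234.62865381956283, 'T': array([[-0.02018269, -0.9969622 ,  0.07522659,  0.50655451],
       [-0.99965316,  0.0188494 , -0.01839185,  0.0210429 ],
       [ 0.016918  , -0.07557169, -0.99699684,  1.39443703],
       [ 0.        ,  0.        ,  0.        ,  1.        ]])}
side {'fx': 512.1156417844137, 'fy': 512.1156417844137, 'cx': 322.32987768808107, 'cy': 229.9311723255479, 'T': array([[ 0.93270314, -0.20558527,  0.29630987,  0.18622491],
       [-0.36063862, -0.53657969,  0.76290368, -1.02588036],
       [ 0.0021521 , -0.81842344, -0.57461155,  0.87823115],
       [ 0.        ,  0.        ,  0.        ,  1.        ]])}
```

View pics/top0.png

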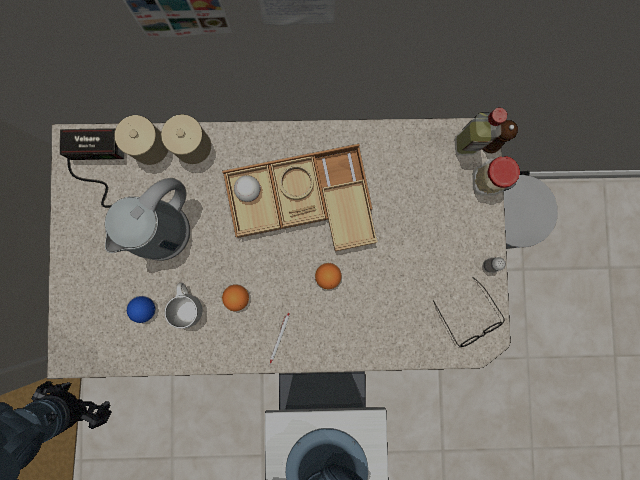

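View pics/side0.png

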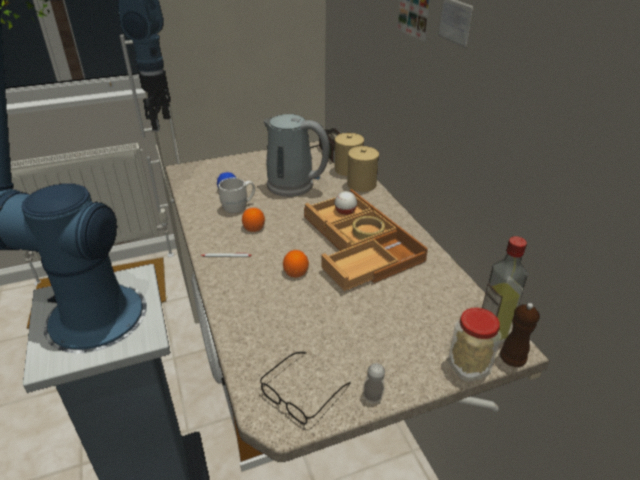

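The top view shows the timer tray on the left (timer at 247,188), the tape tray in the middle, and the empty tray on the right, sticking out with its front at about (355,245). Orange look-alikes stand at (235,297) and (328,276). I'll enlarge the crops next.

Run:
```python
import cv2
p=cv2.imread("pics/top0.png")[140:300,210:390]; cv2.imwrite("pics/topc.png",cv2.resize(p,None,fx=4,fy=4,interpolation=cv2.INTER_CUBIC)[:600])
p=cv2.imread("pics/side0.png")[170:300,230:440]; cv2.imwrite("pics/sidec.png",cv2.resize(p,None,fx=3.8,fy=3.8,interpolation=cv2.INTER_CUBIC))
```

```text
(no output)
```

View pics/topc.png

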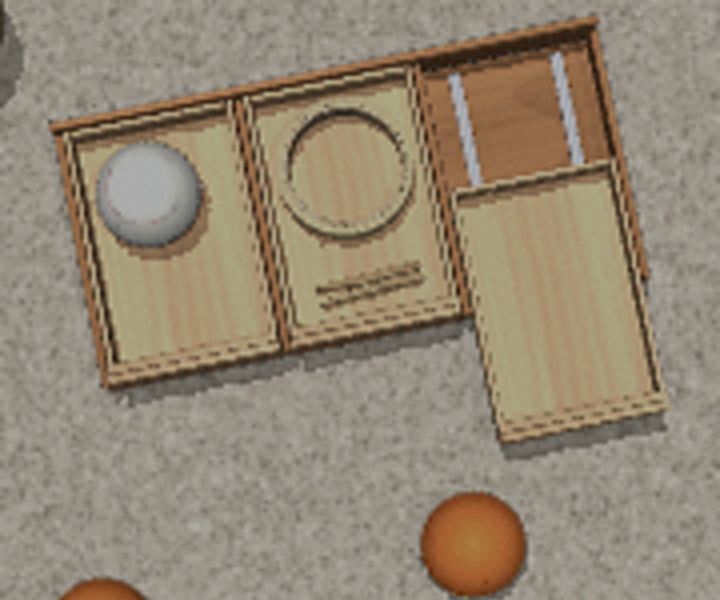

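View pics/sidec.png

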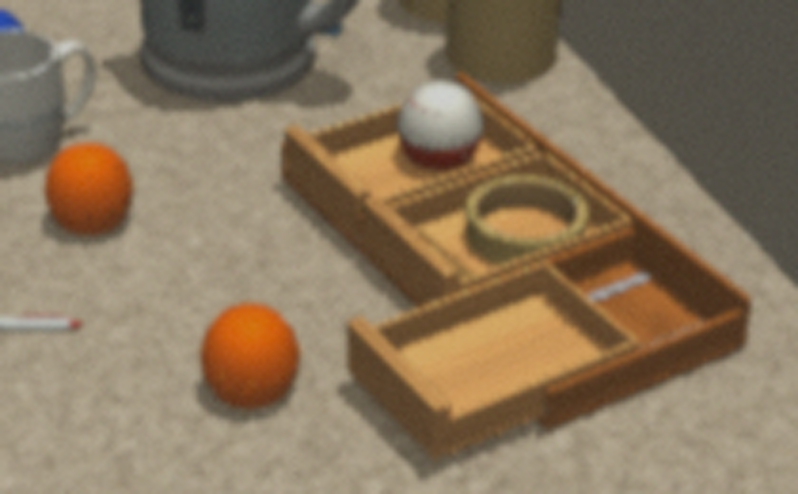

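Top crop: the empty lip's outer edge runs from (502,440) to (664,408), and the timer lip's from (106,386) to (286,352). Side crop: the empty lip's outer corners are at (350,322) and (432,422), the timer lip's left corner at (286,135).

```bash
cat > h.py <<'E'
import numpy as np
from station import optics
def ray(n,u,v):
    c=optics.calibration(n);T=np.array(c["T"]);d=T[:3,:3]@[(u-c["cx"])/c["fx"],(v-c["cy"])/c["fy"],1];return T[:3,3],d
def onz(n,u,v,z):
    o,d=ray(n,u,v);return o+d*(z-o[2])/d[2]
def tri(a,b):
    o1,d1=ray("top",*a);o2,d2=ray("side",*b)
    s=np.linalg.lstsq(np.c_[d1,-d2],o2-o1,rcond=None)[0];p,q=o1+s[0]*d1,o2+s[1]*d2;return (p+q)/2,np.linalg.norm(p-q)
T=lambda x,y:(210+x/4,140+y/4)
S=lambda x,y:(230+x/3.8,170+y/3.8)
E
python3 - <<'E'
from h import *
np.set_printoptions(precision=4,suppress=True)
for n,t,s in [("eL",(502,440),(350,322)),("eR",(664,408),(432,422)),("tL",(106,386),(286,135))]:
    print(n,*tri(T(*t),S(*s)),onz("top",*T(*t),.055))
P=lambda x,y,z=.055:onz("top",*T(x,y),z)
print("timer front",P(106,386),P(286,352)," inner",P(118,362),P(280,338))
print("housing back corners z.048",P(52,126,.048),P(597,18,.048))
print("timer",P(150,192,.06),"orange",P(474,545,.035), onz("top",235,297,.035), "mug",onz("top",182,312,.08))
d=np.load("pics/top0.npy")
c=optics.calibration("top")
for x,y in[(583,420),(560,330),(150,192),(474,545),(200,300)]:
    u,v=T(x,y);z=d[int(v),int(u)];o,r=ray("top",u,v);print((x,y),o+r*z)
E
```

```text
eL [ 0.569  -0.0346  0.0525] 0.003310341528990644 [ 0.5673 -0.034   0.055 ]
eR [ 0.587  -0.1408  0.0418] 0.0006217606879202306 [ 0.586  -0.1391  0.055 ]
tL [0.611  0.2206 0.0447] 0.0066520658042805185 [0.607  0.2201 0.055 ]
timer front [0.607  0.2201 0.055 ] [0.6268 0.1041 0.055 ]  inner [0.6224 0.2123 0.055 ] [0.636  0.1079 0.055 ]
housing back corners z.048 [0.7783 0.255  0.048 ] [ 0.8442 -0.1029  0.048 ]
timer [0.7317 0.1901 0.06  ] orange [ 0.5002 -0.0151  0.035 ] [0.4516 0.2281 0.035 ] mug [0.419  0.3533 0.08  ]
(583, 420) [ 0.5789 -0.0861  0.061 ]
(560, 330) [ 0.642  -0.0761  0.0117]
(150, 192) [0.729  0.1881 0.0758]
(474, 545) [ 0.5003 -0.0142  0.067 ]
(200, 300) [0.6662 0.1633 0.0148]
```

```bash
cat >> h.py <<'E'
from scipy.spatial.transform import Rotation as Ro
from station import arm
a=np.radians(10.2);EX=np.array([np.cos(a),np.sin(a),0]);EY=np.array([-np.sin(a),np.cos(a),0])
def go(X,Y,z):
    "shift (mm, tool axes) that brings the fingertips to organiser-aligned X,Y and height z"
    s=arm.observe();R=Ro.from_quat(s["tcp_rot"]).as_matrix();t=np.array(s["eef_pos"])+R[:,0]*arm.tip_reach
    yaw=np.degrees(np.arctan2(R[:,2]@EY,R[:,2]@EX))
    print("tip X,Y,z",np.round([t@EX,t@EY,t[2]],4),"toolz yaw rel",round(yaw,2),"shift",np.round(1e3*R.T@(X*EX+Y*EY+[0,0,z]-t),1),"reach",arm.tip_reach,"F",np.round(s["contact_force"],1),"t",s["clock"],"grip",s["grip_width"])
    return R
E
python3 -c "
from h import *
print(go(.525,-.195,.2).round(3)); print((Ro.from_quat(arm.observe()['tcp_rot'])*Ro.from_euler('x',90,degrees=True)).as_matrix().round(2))"
```

```text
tip X,Y,z [0.3429 0.4609 0.2304] toolz yaw rel -36.66 shift [  31.1 -417.4  537.7] reach 0.011 F [0.5 0.3 0.7] t 0.1 grip 1.000631971970853
[[-0.001  0.446  0.895]
 [-0.002  0.895 -0.446]
 [-1.    -0.002 -0.   ]]
[[-0.    0.9  -0.45]
 [-0.   -0.45 -0.9 ]
 [-1.   -0.    0.  ]]
```

Call:
{"name": "drive_tool", "arguments": {
  "commands": [
    [0,[0,0,0],-6.1],
    [0,[0,0,0],-6.1],
    [0,[0,0,0],-6.1],
    [0,[0,0,0],-6.1],
    [0,[0,0,0],-6.1],
    [0,[0,0,0],-6.1],
    [0,[0,0,0],0],
    [0,[0,0,0],0]
  ],
  "grip_force": 30
}}

```text
clock: 0.77
eef_pos: [0.256, 0.5146, 0.2419]
tcp_rot: [-0.062, 0.705, 0.061, 0.704]
contact_force: [-0.7, -0.1, -0.6]
grip_width: 0.001
```

```bash
python3 -c "
from h import *
go(.52,-.195,.15)"
```

```text
tip X,Y,z [0.3431 0.4611 0.2309] toolz yaw rel -0.21 shift [  81.2 -655.4  179.4] reach 0.011 F [-0.7 -0.1 -0.6] t 0.7667 grip 0.0006035558311092598
```

Call:
{"name": "drive_tool", "arguments": {
  "commands": [
    [0,[0,-36,10],0],
    [0,[0,-36,10],0],
    [0,[0,-36,10],0],
    [0,[0,-36,10],0],
    [0,[0,-36,10],0],
    [0,[0,-36,10],0],
    [0,[0,-36,10],0],
    [0,[0,-36,10],0],
    [0,[0,-36,10],0],
    [0,[0,-36,10],0],
    [0,[0,-36,10],0],
    [0,[0,-36,10],0]
  ]
}}

```text
clock: 1.77
eef_pos: [0.4507, 0.1089, 0.2424]
tcp_rot: [-0.061, 0.704, 0.062, 0.705]
contact_force: [1.5, 0.5, -0.4]
grip_width: -0.003
```

Call:
{"name": "drive_tool", "arguments": {
  "commands": [
    [0,[0,-36,10],0],
    [0,[0,-36,10],0],
    [0,[0,-36,10],0],
    [0,[10,-36,10],0],
    [0,[10,-36,10],0],
    [0,[20,-36,9],0],
    [0,[20,-7,0],0],
    [0,[20,0,0],0],
    [0,[0,0,0],0],
    [0,[0,0,0],0]
  ]
}}

```text
clock: 2.6
eef_pos: [0.5462, -0.0978, 0.1615]
tcp_rot: [-0.061, 0.706, 0.062, 0.703]
contact_force: [0.9, -0.0, 1.2]
grip_width: -0.005
```

```bash
python3 -c "
from h import *
import cv2
go(.52,-.195,.03)
for n,(y,x) in dict(top=(160,270),side=(190,240)).items():
    p,d=optics.read_camera(n); cv2.imwrite(f'pics/{n}1.png',cv2.resize(p[y:y+130,x:x+130,::-1],None,fx=4,fy=4,interpolation=2))
a,b=cv2.imread('pics/top1.png'),cv2.imread('pics/side1.png')
cv2.imwrite('pics/m1.png',cv2.resize(np.hstack([a,b]),(800,400)))
"
```

```text
tip X,Y,z [ 0.5203 -0.1929  0.1505] toolz yaw rel -0.16 shift [ 1.205e+02 -2.300e+00  1.000e-01] reach 0.011 F [ 0.9 -0.   1.2] t 2.6 grip -0.004576728266205002
```

View pics/m1.png

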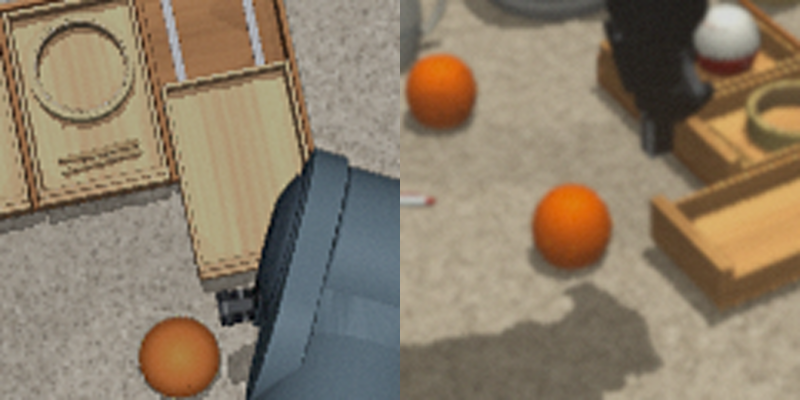

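The fingertips (top montage 237,305) stand in front of the empty lip and clear of the orange timer. I'll descend and push.

Call:
{"name": "drive_tool", "arguments": {
  "commands": [
    [0,[25,0,0],0],
    [0,[25,0,0],0],
    [0,[25,0,0],0],
    [0,[20,0,0],0],
    [0,[15,0,0],0],
    [0,[5,0,0],0],
    [0,[0,0,0],0],
    [0,[0,0,0],0]
  ]
}}

```text
clock: 3.37
eef_pos: [0.5487, -0.098, 0.049]
tcp_rot: [-0.063, 0.704, 0.062, 0.705]
contact_force: [0.2, 0.1, -0.2]
grip_width: 0.002
```

```bash
python3 -c "
from h import *
import cv2
go(.625,-.195,.035)
p,d=optics.read_camera('side'); cv2.imwrite('pics/s2.png',cv2.resize(p[190:300,270:400,::-1],None,fx=5,fy=5,interpolation=2))
c=optics.calibration('side');s=arm.observe();R=Ro.from_quat(s['tcp_rot']).as_matrix();t=np.array(s['eef_pos'])+R[:,0]*.011
q=np.linalg.inv(c['T'])@[*t,1];print((c['fx']*q[0]/q[2]+c['cx']-270)*5,(c['fy']*q[1]/q[2]+c['cy']-190)*5)
"
```

```text
tip X,Y,z [ 0.5227 -0.1936  0.038 ] toolz yaw rel -0.04 shift [  3.2  -1.3 102.3] reach 0.011 F [ 0.2  0.1 -0.2] t 3.3667 grip 0.0020853908454172695
265.75229756614846 426.52599754231375
```

View pics/s2.png

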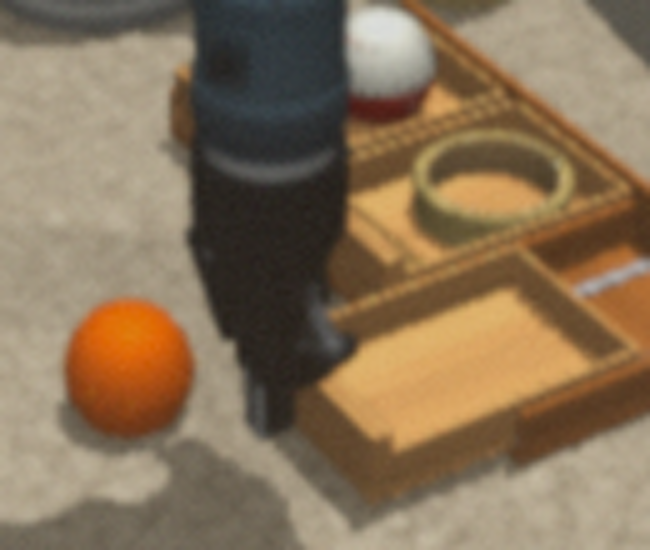

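Projected tip (266,427) agrees with the picture (268,430). Next is the push.

Call:
{"name": "drive_tool", "arguments": {
  "commands": [
    [0,[0,0,8],0],
    [0,[0,0,8],0],
    [0,[0,0,8],0],
    [0,[0,0,8],0],
    [0,[0,0,8],0],
    [0,[0,0,8],0],
    [0,[0,0,8],0],
    [0,[0,0,8],0],
    [0,[0,0,8],0],
    [0,[0,0,8],0],
    [0,[0,0,8],0],
    [0,[0,0,2],0]
  ]
}}

```text
clock: 4.42
eef_pos: [0.6377, -0.0818, 0.0475]
tcp_rot: [-0.063, 0.704, 0.063, 0.705]
contact_force: [-1.6, 0.4, 1.3]
grip_width: 0.003
```

Call:
{"name": "drive_tool", "arguments": {
  "commands": [
    [0,[0,0,2],0],
    [0,[0,0,2],0],
    [0,[0,0,2],0],
    [0,[0,0,0],0]
  ]
}}

```text
clock: 4.75
eef_pos: [0.6422, -0.0811, 0.0474]
tcp_rot: [-0.062, 0.704, 0.063, 0.704]
contact_force: [-0.0, -0.2, 0.5]
grip_width: -0.004
```

```bash
python3 -c "
from h import *
go(.63,-.195,.035)"
```

```text
tip X,Y,z [ 0.6177 -0.1935  0.0364] toolz yaw rel -0.06 shift [ 1.4 -1.5 12.3] reach 0.011 F [-0.  -0.2  0.5] t 4.75 grip -0.004197442723598554
```

Call:
{"name": "drive_tool", "arguments": {
  "commands": [
    [0,[0,0,2],0],
    [0,[0,0,2],0],
    [0,[0,0,1],0],
    [0,[0,0,0],0]
  ]
}}

```text
clock: 5.08
eef_pos: [0.6472, -0.0802, 0.0474]
tcp_rot: [-0.062, 0.704, 0.063, 0.704]
contact_force: [-0.3, 0.2, -0.4]
grip_width: -0.001
```

Call:
{"name": "drive_tool", "arguments": {
  "commands": [
    [0,[0,0,2],0],
    [0,[0,0,1],0],
    [0,[0,0,0],0]
  ]
}}

```text
clock: 5.33
eef_pos: [0.6502, -0.0796, 0.0474]
tcp_rot: [-0.062, 0.704, 0.063, 0.704]
contact_force: [-1.3, 1.2, -0.1]
grip_width: 0.002
```

Call:
{"name": "drive_tool", "arguments": {
  "commands": [
    [0,[0,0,2],0],
    [0,[0,0,0],0]
  ]
}}

```text
clock: 5.5
eef_pos: [0.6522, -0.0793, 0.0475]
tcp_rot: [-0.062, 0.704, 0.063, 0.704]
contact_force: [-0.6, 0.4, -0.6]
grip_width: -0.001
```

Call:
{"name": "drive_tool", "arguments": {
  "commands": [
    [0,[0,0,2],0],
    [0,[0,0,0],0]
  ]
}}

```text
clock: 5.67
eef_pos: [0.653, -0.0792, 0.0475]
tcp_rot: [-0.063, 0.705, 0.062, 0.704]
contact_force: [-4.4, -0.3, 2.3]
grip_width: 0.0
```

Call:
{"name": "drive_tool", "arguments": {
  "commands": [
    [0,[0,0,2],0],
    [0,[0,0,0],0]
  ]
}}

```text
clock: 5.83
eef_pos: [0.653, -0.0791, 0.0474]
tcp_rot: [-0.063, 0.706, 0.062, 0.702]
contact_force: [-8.7, -2.0, 6.0]
grip_width: 0.004
```

```bash
python3 -c "
from h import *
import cv2
go(.63,-.195,.035)
p,d=optics.read_camera('top');q,d=optics.read_camera('side')
a=cv2.resize(p[145:255,220:380,::-1],(800,550),interpolation=2);cv2.imwrite('pics/t3.png',a)
cv2.imwrite('pics/s3.png',cv2.resize(q[190:300,300:440,::-1],None,fx=5,fy=5,interpolation=2))"
```

```text
tip X,Y,z [ 0.6286 -0.1935  0.0364] toolz yaw rel -0.09 shift [ 1.4 -1.5  1.4] reach 0.011 F [-8.7 -2.   6. ] t 5.8333 grip 0.0036391578718607534
```

View pics/s3.png

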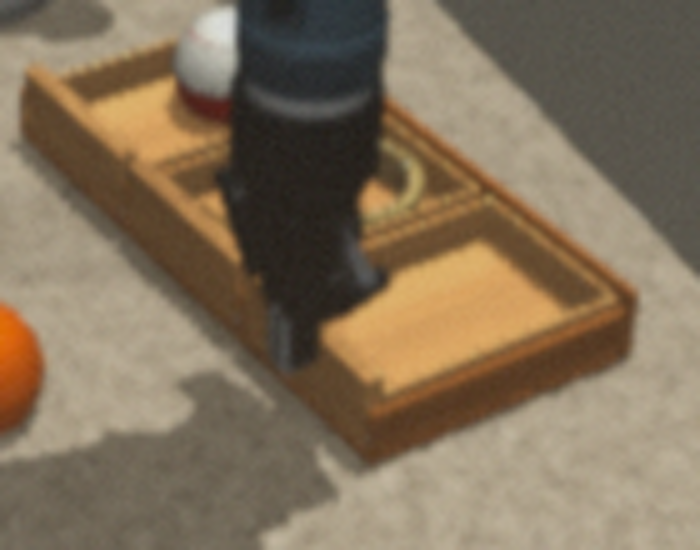

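The force rose to about 9 N without motion, and the empty tray's front is flush in the picture, so it is home. I'll back off, lift, and travel over the timer tray.

Call:
{"name": "drive_tool", "arguments": {
  "commands": [
    [0,[0,0,0],0],
    [0,[0,0,0],0],
    [0,[0,0,-10],0],
    [0,[0,0,-15],0],
    [0,[-10,0,-5],0],
    [0,[-20,0,0],0],
    [0,[-30,0,0],0],
    [0,[-30,0,0],0],
    [0,[-20,0,0],0],
    [0,[-5,20,0],0],
    [0,[0,30,0],0],
    [0,[0,30,0],0]
  ]
}}

```text
clock: 6.93
eef_pos: [0.6143, -0.0052, 0.1651]
tcp_rot: [-0.062, 0.702, 0.062, 0.706]
contact_force: [0.4, 1.2, -0.1]
grip_width: 0.001
```

Call:
{"name": "drive_tool", "arguments": {
  "commands": [
    [0,[0,30,10],0],
    [0,[0,30,15],0],
    [0,[0,30,15],0],
    [0,[0,30,15],0],
    [0,[0,30,15],0],
    [0,[0,14,10],0],
    [0,[0,0,0],0],
    [0,[0,0,0],0]
  ]
}}

```text
clock: 7.6
eef_pos: [0.663, 0.1714, 0.1633]
tcp_rot: [-0.063, 0.704, 0.063, 0.705]
contact_force: [-0.1, -0.3, -0.1]
grip_width: -0.001
```

```bash
python3 -c "
from h import *
import cv2
go(.682,.051,.033)
p,d=optics.read_camera('top');q,d=optics.read_camera('side')
P=lambda a:cv2.resize(a[:,:,::-1],(400,400),interpolation=2)
cv2.imwrite('pics/m4.png',np.hstack([P(p[140:270,220:350]),P(q[130:260,290:420])]))"
```

```text
tip X,Y,z [0.6829 0.0513 0.1523] toolz yaw rel 0.04 shift [119.3  -0.3  -1.2] reach 0.011 F [-0.1 -0.3 -0.1] t 7.6 grip -0.0007402158496766411
```

View pics/m4.png

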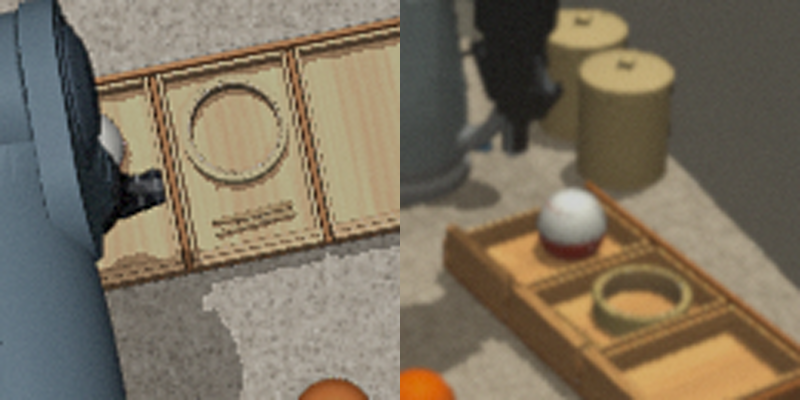

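The empty tray is shut in the top view and the fingers hover over the timer tray. I'll move 8 mm towards the lip for timer clearance and descend with force checks.

Call:
{"name": "drive_tool", "arguments": {
  "commands": [
    [0,[15,0,-8],0],
    [0,[20,0,0],0],
    [0,[20,0,0],0],
    [0,[15,0,0],0],
    [0,[0,0,0],0]
  ]
}}

```text
clock: 8.12
eef_pos: [0.6515, 0.1668, 0.0892]
tcp_rot: [-0.062, 0.707, 0.062, 0.702]
contact_force: [-0.3, -0.0, -1.2]
grip_width: 0.002
```

```bash
python3 -c "
from h import *
import cv2
go(.675,.051,.033)
q,d=optics.read_camera('side')
cv2.imwrite('pics/s5.png',cv2.resize(q[150:260,270:400,::-1],None,fx=5,fy=5,interpolation=2))"
```

```text
tip X,Y,z [0.6706 0.0488 0.0782] toolz yaw rel -0.19 shift [45.1  2.2  4.7] reach 0.011 F [-0.3 -0.  -1.2] t 8.1167 grip 0.0017597413587122166
```

View pics/s5.png

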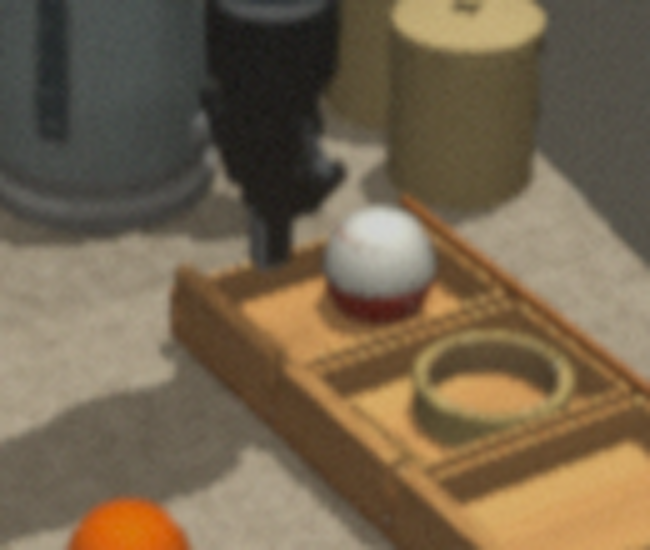

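The fingers are between the lip and the timer (tip at 270,262). I'll finish the descent.

Call:
{"name": "drive_tool", "arguments": {
  "commands": [
    [0,[10,0,2],0],
    [0,[15,0,1],0],
    [0,[12,0,0],0],
    [0,[6,0,0],0],
    [0,[0,0,0],0],
    [0,[0,0,0],0]
  ]
}}

```text
clock: 8.67
eef_pos: [0.657, 0.1693, 0.0495]
tcp_rot: [-0.062, 0.705, 0.062, 0.704]
contact_force: [-0.1, 0.6, -0.1]
grip_width: -0.001
```

```bash
python3 -c "
from h import *
go(.563,.051,.033)"
```

```text
tip X,Y,z [0.6766 0.0503 0.0385] toolz yaw rel -0.06 shift [   5.5    0.6 -113.6] reach 0.011 F [-0.1  0.6 -0.1] t 8.6667 grip -0.0006658517107107733
```

Call:
{"name": "drive_tool", "arguments": {
  "commands": [
    [0,[4,0,0],0],
    [0,[0,0,-3],0],
    [0,[0,0,-3],0],
    [0,[0,0,-3],0],
    [0,[0,0,-3],0],
    [0,[0,0,-3],0],
    [0,[0,0,-4],0],
    [0,[0,0,-4],0],
    [0,[0,0,-4],0],
    [0,[0,0,-4],0],
    [0,[0,0,-4],0],
    [0,[0,0,-4],0]
  ]
}}

```text
clock: 9.67
eef_pos: [0.6187, 0.1625, 0.0458]
tcp_rot: [-0.063, 0.704, 0.062, 0.705]
contact_force: [1.5, 0.1, 0.9]
grip_width: -0.0
```

Call:
{"name": "drive_tool", "arguments": {
  "commands": [
    [0,[0,0,-4],0],
    [0,[0,0,-4],0],
    [0,[0,0,-4],0],
    [0,[0,0,-4],0],
    [0,[0,0,-4],0],
    [0,[0,0,-4],0],
    [0,[0,0,-4],0],
    [0,[0,0,-4],0],
    [0,[0,0,-4],0],
    [0,[0,0,-4],0],
    [0,[0,0,-4],0],
    [0,[0,0,-4],0]
  ]
}}

```text
clock: 10.67
eef_pos: [0.5711, 0.154, 0.0455]
tcp_rot: [-0.063, 0.704, 0.062, 0.704]
contact_force: [1.9, -0.3, 1.3]
grip_width: 0.0
```

```bash
python3 -c "
from h import *
go(.563,.051,.034)"
```

```text
tip X,Y,z [0.5893 0.0504 0.0345] toolz yaw rel -0.06 shift [  0.5   0.6 -26.3] reach 0.011 F [ 1.9 -0.3  1.3] t 10.6667 grip 0.00034842683410059826
```

Call:
{"name": "drive_tool", "arguments": {
  "commands": [
    [0,[0,0,-4],0],
    [0,[0,0,-4],0],
    [0,[0,0,-4],0],
    [0,[0,0,-3],0],
    [0,[0,0,-3],0],
    [0,[0,0,-2],0],
    [0,[0,0,-2],0],
    [0,[0,0,0],0]
  ]
}}

```text
clock: 11.33
eef_pos: [0.5491, 0.1503, 0.0454]
tcp_rot: [-0.062, 0.705, 0.063, 0.704]
contact_force: [0.5, -0.4, -0.4]
grip_width: -0.004
```

Call:
{"name": "drive_tool", "arguments": {
  "commands": [
    [0,[0,0,-2],0],
    [0,[0,0,-1],0],
    [0,[0,0,0],0]
  ]
}}

```text
clock: 11.58
eef_pos: [0.5465, 0.1498, 0.0454]
tcp_rot: [-0.062, 0.705, 0.063, 0.704]
contact_force: [0.7, -0.2, 0.5]
grip_width: 0.002
```

Call:
{"name": "drive_tool", "arguments": {
  "commands": [
    [0,[0,0,-2],0],
    [0,[0,0,0],0]
  ]
}}

```text
clock: 11.75
eef_pos: [0.5446, 0.1495, 0.0455]
tcp_rot: [-0.062, 0.704, 0.063, 0.704]
contact_force: [1.7, 0.4, -0.2]
grip_width: 0.002
```

```bash
python3 -c "
from h import *
go(.563,.051,.034)"
```

```text
tip X,Y,z [0.5624 0.0507 0.0345] toolz yaw rel -0.05 shift [0.5 0.3 0.6] reach 0.011 F [ 1.7  0.4 -0.2] t 11.75 grip 0.002115003375000295
```

Not at the stop yet, so I'll keep drawing in small steps.

Call:
{"name": "drive_tool", "arguments": {
  "commands": [
    [0,[0,0,-2],0],
    [0,[0,0,0],0]
  ]
}}

```text
clock: 11.92
eef_pos: [0.5437, 0.1493, 0.0457]
tcp_rot: [-0.062, 0.704, 0.063, 0.705]
contact_force: [2.7, 0.8, -2.3]
grip_width: 0.003
```

Call:
{"name": "drive_tool", "arguments": {
  "commands": [
    [0,[0,0,-2],0],
    [0,[0,0,0],0]
  ]
}}

```text
clock: 12.08
eef_pos: [0.5436, 0.1492, 0.0461]
tcp_rot: [-0.062, 0.703, 0.063, 0.706]
contact_force: [7.1, 2.8, -5.0]
grip_width: -0.001
```

Call:
{"name": "drive_tool", "arguments": {
  "commands": [
    [0,[0,0,-1],0],
    [0,[0,0,0],0]
  ]
}}

```text
clock: 12.25
eef_pos: [0.5436, 0.1492, 0.0462]
tcp_rot: [-0.062, 0.702, 0.063, 0.707]
contact_force: [8.4, 2.4, -6.4]
grip_width: 0.002
```

It stopped, with the force rising to 8 N. I'll release by moving off the lip, then lift clear.

Call:
{"name": "drive_tool", "arguments": {
  "commands": [
    [0,[0,0,0],0],
    [0,[0,0,4],0],
    [0,[0,0,6],0],
    [0,[0,0,4],0],
    [0,[0,0,0],0],
    [0,[-10,0,0],0],
    [0,[-20,0,0],0],
    [0,[-30,0,0],0],
    [0,[-30,0,0],0],
    [0,[-30,0,0],0],
    [0,[-30,0,0],0],
    [0,[0,0,0],0]
  ]
}}

```text
clock: 13.25
eef_pos: [0.5568, 0.1515, 0.203]
tcp_rot: [-0.062, 0.701, 0.063, 0.708]
contact_force: [1.4, 0.3, -0.1]
grip_width: 0.001
```

Call:
{"name": "drive_tool", "arguments": {
  "commands": [
    [0,[0,0,-15],0],
    [0,[0,-20,-25],0],
    [0,[0,-30,-25],0],
    [0,[0,-30,-25],0],
    [0,[0,-30,-25],0],
    [0,[0,-30,-15],0],
    [0,[0,-30,0],0],
    [0,[0,-30,0],0],
    [0,[0,-30,0],0],
    [0,[0,-20,0],0],
    [0,[0,0,0],0],
    [0,[0,0,0],0]
  ]
}}

```text
clock: 14.25
eef_pos: [0.4694, -0.1186, 0.1956]
tcp_rot: [-0.061, 0.705, 0.062, 0.704]
contact_force: [-1.0, 0.2, 0.3]
grip_width: 0.004
```

```bash
python3 -c "
from h import *
import cv2
go(.563,.051,.034)
p,d=optics.read_camera('top');q,d=optics.read_camera('side')
P=lambda a:cv2.resize(a[:,:,::-1],(400,400),interpolation=2)
cv2.imwrite('pics/m6.png',np.hstack([P(p[140:300,220:380]),P(q[140:300,270:430])]))"
```

```text
tip X,Y,z [ 0.441  -0.1998  0.1846] toolz yaw rel -0.18 shift [150.7 251.1 121.3] reach 0.011 F [-1.   0.2  0.3] t 14.25 grip 0.0035912484930802836
```

View pics/m6.png

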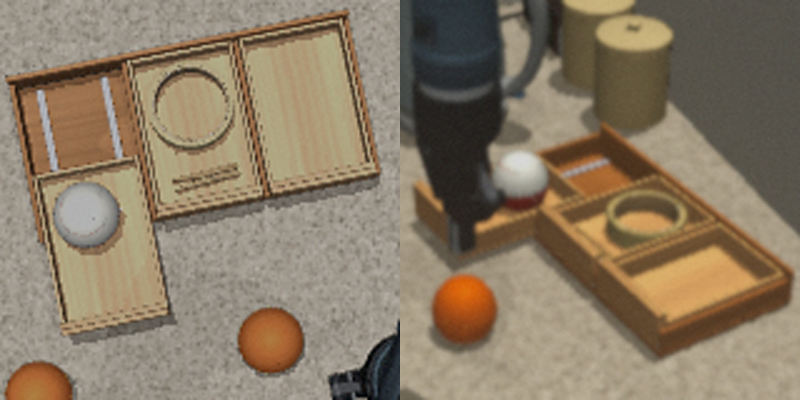

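The timer tray is fully out with the timer upright at (86,215). The tape and empty trays are flush, and the arm is clear. I'll check the lip position and hand in.

```bash
python3 -c "
from h import *
for x,y in [(64,333),(170,314),(270,201),(378,178)]:
    print(onz('top',220+x*.4,140+y*.4,.055)@EX)
print(arm.job_done())"
```

```text
0.5392545863538203
0.536994458731582
0.6312394566983974
0.6328690329465021
the job is handed in; nothing more can be done
None
```

I pushed the empty tray home with the closed fingertips, then hooked the timer's tray behind its lip and drew it out to its stop. I handed the job in with the arm clear, about 14 s in on the robot's clock.

- **Empty tray:** it stopped against about 9 N, and its front looks flush with the housing in the last pictures.
- **Timer tray:** it stopped against about 8 N after about 100 mm of hooked travel. The last top picture puts its lip about 94 mm ahead of the empty tray's lip. That reading is low, since both lip edges were picked by eye to a few millimetres, and the force rise at the stop is the stronger evidence.
- **Timer and the rest:** in the last pictures the timer stands upright in its tray, the tape tray is shut and its tape roll and peg look undisturbed. The mug and salt shaker were not in those pictures, so I did not check them again. The arm made no low moves near either.
- **Earlier disagreement:** two of the three lip corners triangulated about 10 mm below the stated 55 mm, because the side-view corner picks were blurred. I used the stated lip height instead, and the position where the empty tray stopped agreed with that to a few millimetres.

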